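# Press turned cups onto the drying sled and slide it under the shelf

## Robot

A 6-joint arm with a two-finger parallel gripper is mounted at the origin on the work surface. World frame = base frame: x ahead of the robot, y to its left, z up, the work surface at z = 0. Lengths are in mm, angles in rad, forces in N, time in s.
With the tool pointing down it reaches from about 250 to 775 mm from the base axis. Payload 4 kg.
Tool frame: the origin (TCP) lies at the very end of the fingers, on their centre line; the grasp point (between the pads) lies 19 mm behind it (robot.grip_depth is the distance from the TCP to the grasp point, in mm); z points along the fingers, y is the line along which they close (so a half turn about z gives the same grasp; the last joint's range is limited). The gripper opens to 85 mm and grips with 20 to 120 N. Pads are 22 mm wide; open, the fingers measure 114 mm over their backs; the gripper's body (76 mm by 85 mm) begins 54 mm behind the grasp point. The pads swing forward as they close: fully open they stand 13 mm farther back than shut.
Start: joints at [1.22, 0.087, 1.371, -0, 1.684, -0.103], TCP at [134.908, 533.214, 231.341] pointing down, gripper open.
Joint ranges: [-3.1, 3.1], [-0.76, 2.03], [0.27, 2.55], [-1.08, 4.22], [0.17, 2.65], [-2.57, 2.57]. Speed limits (rad/s): [2.79, 2.79, 3.14, 3.14, 3.14, 3.14].

## Interface

Orientations are given as a unit quaternion [x, y, z, w].
In Python, from station import robot, solver, status, get_image, job gives the robot as it stands. The module is installed in compiled form; this text tells all that it offers. Calls block until the motion is done:
- robot.move_to(position, orientation): joint-space move of the TCP to a pose.
- robot.line_to(position, attitude=None, velocity=150, f_stop=None): straight line of the TCP; attitude=None keeps the orientation; velocity is the mean speed in mm/s. With f_stop (N) it stops when the force on the tool has changed by that much, and returns True; else False.
- robot.movej(angles): joint-space move.
- robot.release() and robot.clamp(grip_force=None): open the fingers fully, or close them until they stop; grip_force is the grip in N (None keeps the last).
- robot.dwell(seconds).
- solver.inverse_kinematics(position, orientation): joint angles nearest the present ones, or None.
- status.get_obs(): the state.
- get_image(name): name is "scene" or "top"; returns a dict with "frame" (480x640x3 uint8, red, green, blue), "range_z" (480x640 float32, mm along the optical axis (not along the pixel's ray), 0 where there is no reading), "fx", "fy", "cx", "cy" (pixels), "eye" and "rotation" of the camera in the world. Camera axes: x right, y up, looking along -z (the intrinsics and any distortion apply to the point x, -y, -z); pixel columns grow to the right and rows downward; lengths in mm; the calibration is good to about 2 mm. A picture is of the moment at which its call begins.
A pose or a line that the arm cannot do raises robot.PlanningError and nothing moves.
- job.finish_job(): hands the job in; it is judged then, once.
The state is a dict: "time": time; "joint_positions": joint angles; "joint_velocities": joint speeds; "effort": joint torques, N m; "eef_pos": TCP position; "ee_rot": TCP orientation; "contact_force": force on the tool from outside, world axes, zero at the start; "ft_torque": the same for the moment, N m; "finger_gap": finger opening in mm; "finger_force": force on a finger pad.
Only numpy, scipy, OpenCV 4.12 (cv2) and the standard library are available. Lean on these libraries where they do the work, as an engineer would, in place of code of your own. Each camera call takes 0.05 s, during which the arm holds its last target. There are 200 camera calls.

## Task

Draw the drying sled all the way out from under the shelf by its handle, press every turned wooden cup that is on the bench mouth-down onto a taper spigot of its own (any spigot) until its rim is fully home on the collar and friction holds it, then push the loaded sled all the way back under the shelf. Leave the square blank that stands among the cups where it is.

Things in the scene. Friction and masses are not known exactly. Their poses are not given: they have to be found in the camera images.
- cup0_mid (a point): turned wooden cup standing mouth-down, 88 mm tall, 100 to 190 g; may be absent. Upper 33 mm a solid straight cylinder 52 mm across with a flat closed top, then flaring to 84 mm at the open rim below. Tapered bore from below: 50 mm wide at the rim, 2 mm narrower per 10 mm up, 55 mm deep. This point: on its axis, half-way up (44 mm above the rim); z to the closed top
- cup1_mid (a point): turned wooden cup standing mouth-down, 88 mm tall, 100 to 190 g; may be absent. Upper 33 mm a solid straight cylinder 52 mm across with a flat closed top, then flaring to 84 mm at the open rim below. Tapered bore from below: 50 mm wide at the rim, 2 mm narrower per 10 mm up, 55 mm deep. This point: on its axis, half-way up (44 mm above the rim); z to the closed top
- cup2_mid (a point): turned wooden cup standing mouth-down, 88 mm tall, 100 to 190 g; may be absent. Upper 33 mm a solid straight cylinder 52 mm across with a flat closed top, then flaring to 84 mm at the open rim below. Tapered bore from below: 50 mm wide at the rim, 2 mm narrower per 10 mm up, 55 mm deep. This point: on its axis, half-way up (44 mm above the rim); z to the closed top
- spigot0 (a point): left one (robot's view) of three equal spigots in a row, 100 mm apart: slit wooden taper plug, upright, 46 mm tall over its aluminium collar (90 mm across), 52 mm across at the collar, 2 mm less per 10 mm up, tip 33 mm across. This point: on its axis at the collar's top, 40 mm above the table; z up, x towards the rack's back, away from the robot
- spigot1 (a point): middle one of three equal spigots in a row, 100 mm apart: slit wooden taper plug, upright, 46 mm tall over its aluminium collar (90 mm across), 52 mm across at the collar, 2 mm less per 10 mm up, tip 33 mm across. This point: on its axis at the collar's top, 40 mm above the table; z up, x towards the rack's back, away from the robot
- spigot2 (a point): right one of three equal spigots in a row, 100 mm apart: slit wooden taper plug, upright, 46 mm tall over its aluminium collar (90 mm across), 52 mm across at the collar, 2 mm less per 10 mm up, tip 33 mm across. This point: on its axis at the collar's top, 40 mm above the table; z up, x towards the rack's back, away from the robot
- rack: fixed rack with the rails and shelf; origin on the table under the middle spigot's place when the sled is right out; axes as the spigots'. How the spigots behave: their quarters are sprung, so a cup set down by its weight alone stops 6 to 9 mm above the collar; pressing on its top until the rim meets the collar takes about 8 to 18 N; friction then holds it (it may creep up 1 mm)
- handle (a point): the sled's handle: level wooden crossbar 90 mm long (its y), 16 mm thick (its x), 30 mm high, on two 12 mm posts 32 mm either side of its middle; 130 mm from the row of spigots, on the robot's side. Grasp from above, a finger in front of and one behind the bar. This point: the bar's centre, 80 mm above the table; axes as the spigots'. The sled board below has its top at 30 mm
- shelf_edge (a point): middle of the front lower edge of the fixed level shelf that overhangs the rack's back: 188 mm above the table, 380 mm wide, 16 mm thick, on four posts. 120 mm behind the row of spigots when the sled is right out; 70 mm behind the handle when the sled is fully in
- sled (a joint): how far the sled is drawn out along its rails, in m: 0 pushed fully in, 0.18 drawn fully out (stops at both ends). It runs along the spigots' x, straight, level; moving it takes about 4 to 8 N and it stays where it is left
- blank_mid (a point): square turning blank of pale wood, 58 x 58 x 100 mm, upright among the cups; not part of the job, to be left alone. This point is its centre
Not all that is in view belongs to the job. What is shaped like the part that bears cup1_mid but green or red is not meant.

How it is judged:
By the outcome, as a careful person would: the job done as asked, in the order asked, and still so for the second after the job is handed in, with the robot touching nothing.
Of cup0, cup1, cup2 only 2 to 3 are there at a start; the rules pass over those that are not, and their reading is None.
At some moment in a run one of cup0, cup1, cup2 may be knocked a few centimetres aside while the robot is not near it.
Once in a run the grip may slacken for a moment while it holds something.
It also fails if it takes over 210 s, if anything falls off the work surface, if the arm or the gripper's body presses on something with over 40 N, if the wrist force passes 120 N, or if a joint passes its speed limit or range.

## Working session

There is one attempt and no reset: what is moved stays moved. The work goes in short steps, each a Python script; the robot and the scene stay as the last script left them, time stands still between calls to the robot, and variables do not carry over. Pictures are saved under pics/ and viewed, at most 14 in all, crops included, and the job is handed in when it is done.

```bash
mkdir -p pics
cat > h.py <<'E'
import numpy as np, cv2
from station import robot, solver, status, get_image, job
def snap(n,f):
    d=get_image(n); cv2.imwrite(f'pics/{f}.png',cv2.cvtColor(d['frame'],cv2.COLOR_RGB2BGR)); np.save(f'pics/{f}.npy',d,allow_pickle=True); return d
def load(f): return np.load(f'pics/{f}.npy',allow_pickle=True).item()
def cloud(d):
    v,u=np.mgrid[0:480,0:640]; z=d['range_z']
    p=np.stack([(u-d['cx'])/d['fx']*z,-(v-d['cy'])/d['fy']*z,-z],-1)
    P=p@np.array(d['rotation']).T+np.array(d['eye']); P[z==0]=np.nan; return P
def ray(d,u,v):
    r=np.array(d['rotation'])@np.array([(u-d['cx'])/d['fx'],-(v-d['cy'])/d['fy'],-1]); return np.array(d['eye']),r
def atz(d,u,v,z):
    e,r=ray(d,u,v); return e+r*(z-e[2])/r[2]
E
python3 - <<'E'
from h import *
for n in('scene','top'):
    d=snap(n,n+'0'); print(n,d['eye'],d['rotation'],d['fx'],d['cx'],d['cy'],{k for k in d})
o=status.get_obs();print(o['time'],o['ee_rot'],o['finger_gap'])
E
```

```text
scene [ 161.82587408 -688.60034185 1042.59710227] [ 0.3316373  -0.08291114 -0.20843183  0.91635071] 437.4903479062589 313.66529284434273 231.8648138561893 {'cy', 'cx', 'fx', 'rotation', 'range_z', 'frame', 'eye', 'fy'}
top [ 409.72146455  -12.40209724 1368.33388823] [-0.01813496  0.02595905  0.71036998 -0.70311574] 512.6914864964253 319.10237798696 248.38095193407085 {'cy', 'cx', 'fx', 'rotation', 'range_z', 'frame', 'eye', 'fy'}
0.1 [ 1.23594363e-01  9.92332304e-01 -9.90773275e-04 -2.22703143e-04] 85.75711409265259
```

View pics/scene0.png

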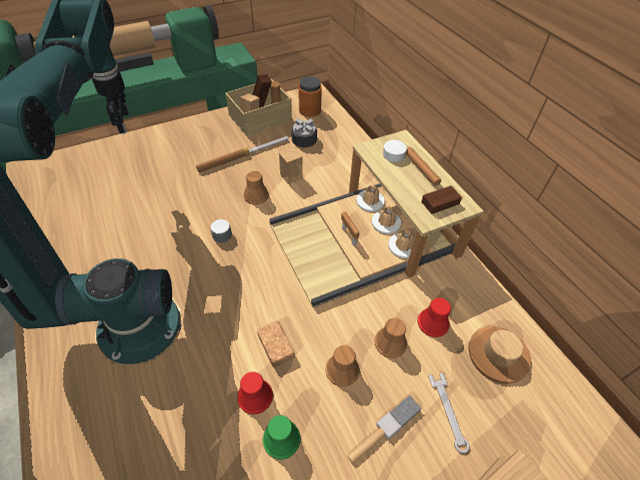

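View pics/top0.png

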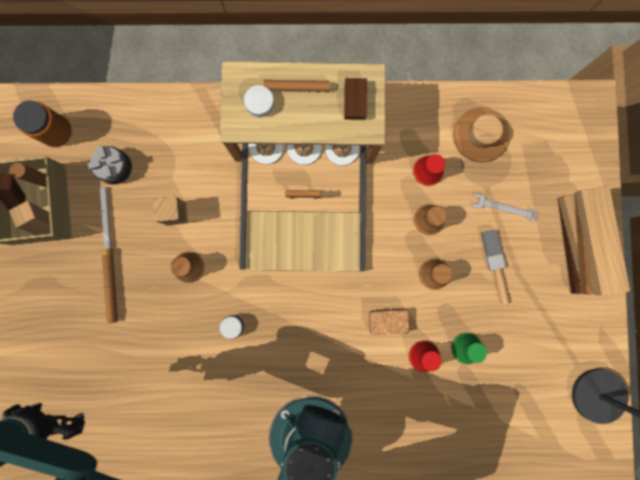

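The scene holds three brown cups: top view (187,267), (431,219) and (436,273). The red and green cups, the wide-brimmed hat-like piece at (485,132) and the blank at (166,209) aren't part of the job. The handle is at (304,194) and the spigots at (266..342,150). Next I'll locate these from both views.

```bash
cat >> h.py <<'E'
from scipy.spatial.transform import Rotation as R
_l=load
def fix(d):
    if np.ndim(d['rotation'])==1: d['rotation']=R.from_quat(d['rotation']).as_matrix()
    return d
def load(f): return fix(_l(f))
def blob(P,c,r,z0,z1):
    m=(np.hypot(P[...,0]-c[0],P[...,1]-c[1])<r)&(P[...,2]>z0)&(P[...,2]<z1); return P[m]
def circ(Q):
    (x,y),r=cv2.minEnclosingCircle(Q[:,:2].astype(np.float32)); return np.round([x,y,r],1)
E
python3 - <<'E'
from h import *
S,T=load('scene0'),load('top0'); PS,PT=cloud(S),cloud(T)
for n,us,ut in[('cA',(256,180),(183,266)),('cB',(397,327),(437,216)),('cC',(347,355),(442,271)),('blank',(290,158),(162,207)),('hat',(505,342),(487,128)),('handle',(350,226),(304,193)),('sp0',(371,190),(266,150)),('sp1',(388,214),(304,150)),('sp2',(405,238),(342,150)),('shelf',(415,190),(300,110))]:
    e1,r1=ray(S,*us);e2,r2=ray(T,*ut)
    A=np.c_[r1,-r2];t=np.linalg.lstsq(A,e2-e1,rcond=None)[0];p,q=e1+r1*t[0],e2+r2*t[1]
    print(n,'depth S',PS[us[1],us[0]].round(),'T',PT[ut[1],ut[0]].round(),'tri',((p+q)/2).round(),'gap',np.linalg.norm(p-q).round(1))
for n,c in[('cA',(346,235)),('cB',(455,-260)),('cC',(345,-270))]:
    for P in(PS,PT):
        Q=blob(P,c,70,80,96)
        if len(Q): print(n,len(Q),circ(Q),np.median(Q,0).round(1))
for P in(PS,PT):
    Q=blob(P,(505,18),80,88,105)
    if len(Q)>3: print('handle',len(Q),cv2.minAreaRect(Q[:,:2].astype(np.float32)),np.median(Q,0))
c=np.hstack([cv2.resize(cv2.imread('pics/scene0.png')[280:400,320:480],(400,300)),cv2.resize(cv2.imread('pics/top0.png')[190:310,400:560],(400,300))])
c2=np.hstack([cv2.resize(cv2.imread('pics/scene0.png')[130:250,230:390],(400,300)),cv2.resize(cv2.imread('pics/top0.png')[180:300,130:290],(400,300))])
cv2.imwrite('pics/crop1.png',np.vstack([c,c2]))
E
```

```text
cA depth S [452. 295.  88.] T [449. 313.  85.] tri [454. 315.  70.] gap 8.7
cB depth S [ 573. -331.   90.] T [ 568. -324.   90.] tri [ 572. -327.   85.] gap 7.6
cC depth S [ 431. -341.   89.] T [ 430. -334.   86.] tri [ 432. -337.   79.] gap 3.6
blank depth S [586. 332. 101.] T [596. 363.  97.] tri [602. 372.  64.] gap 1.9
hat depth S [ 800. -468.   64.] T [ 801. -468.   61.] tri [ 801. -468.   62.] gap 0.8
handle depth S [624.  -4.  95.] T [629.   9.  94.] tri [633.   9.  76.] gap 1.9
sp0 depth S [763. 108.  80.] T [742. 105.  83.] tri [747. 101.  93.] gap 17.1
sp1 depth S [751.  -7.  90.] T [753.   9.  37.] tri [751.   5.  76.] gap 17.8
sp2 depth S [ 747. -105.   88.] T [741. -88.  80.] tri [750. -92.  71.] gap 14.7
shelf depth S [795. -45. 204.] T [803.  15. 204.] tri [837.  12. 133.] gap 21.2
cB 61 [ 431.9 -321.7   17.6] [ 432.1 -320.    88.8]
cB 80 [ 428.8 -319.9   20.2] [ 430.2 -317.4   86.3]
```

View pics/crop1.png

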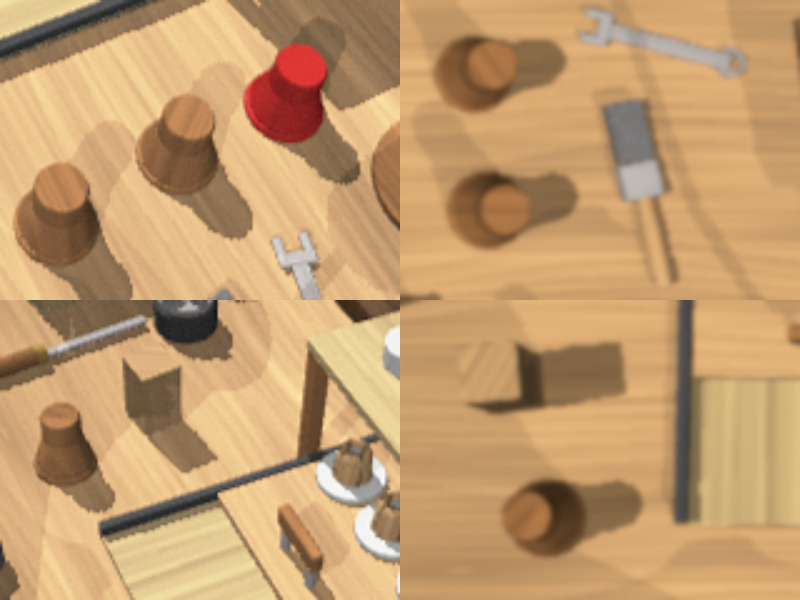

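Enlarged, the three brown cups have the described profile: a straight top flaring to the rim. The brimmed piece is too low (about 62 mm) and too wide. Now to refine the numbers, including the rack's yaw.

```bash
cat >> h.py <<'E'
def cups(P,cs,r=45):
    out=[]
    for c in cs:
        Q=blob(P,c,r,80,98); Q=Q[Q[:,2]>np.median(Q[:,2])-5]; out.append((len(Q),circ(Q),np.median(Q,0).round(1)))
    return out
E
python3 - <<'E'
from h import *
S,T=load('scene0'),load('top0'); PS,PT=cloud(S),cloud(T)
for P in(PS,PT):
    print(*cups(P,[(450,306),(571,-328),(431,-336)]),sep='\n')
    Q=blob(P,(628,7),70,88,102); print('handle',len(Q),cv2.minAreaRect(Q[:,:2].astype(np.float32)),np.median(Q,0).round(1))
    m=(P[...,2]>192)&(P[...,2]<215)&(P[...,0]>600)&(abs(P[...,1])<300); Q=P[m]; print('shelf',cv2.minAreaRect(Q[:,:2].astype(np.float32)),np.median(Q,0))
    bins=[(y,Q[abs(Q[:,1]-y)<6][:,0].min().round(1)) for y in range(-180,200,40) if (abs(Q[:,1]-y)<6).any()];print(bins)
# blue/white handle & table check
print('table',PS[300,230],PT[350,100])
E
```

```text
(149, array([451.5, 317.2,  27.9]), array([450.7, 315.5,  88. ]))
(321, array([ 571.3, -326.8,   25.8]), array([ 569.9, -328. ,   88.6]))
(372, array([ 425. , -336.9,   25.9]), array([ 424.2, -337.6,   88.3]))
handle 149 ((631.3568115234375, 8.742679595947266), (91.21831512451172, 18.21918296813965), 89.4345703125) [629.4   7.5  95. ]
shelf ((1123.7977294921875, 56.77421569824219), (493.84564208984375, 798.2894287109375), 89.43365478515625) [817.61627853 -17.65150145 204.79858272]
[(-180, np.float64(723.0)), (-140, np.float64(724.0)), (-100, np.float64(725.8)), (-60, np.float64(726.0)), (-20, np.float64(727.5)), (20, np.float64(728.2)), (60, np.float64(730.4)), (100, np.float64(730.6)), (140, np.float64(732.0)), (180, np.float64(734.3))]
(322, array([450.1, 318.4,  26.2]), array([449.1, 317.8,  87.2]))
(313, array([ 570. , -324.1,   25.7]), array([ 569.7, -323.1,   87.1]))
(323, array([ 424.5, -334.4,   26. ]), array([ 424.6, -333.8,   87. ]))
handle 232 ((629.2547607421875, 13.297477722167969), (88.10418701171875, 15.95062255859375), 89.11014556884766) [628.7  11.9  94. ]
shelf ((822.44580078125, 7.5199127197265625), (381.16107177734375, 193.45941162109375), 88.60759735107422) [808.28890941   8.77347301 203.82525001]
[(-180, np.float64(722.0)), (-140, np.float64(722.4)), (-100, np.float64(723.6)), (-60, np.float64(725.0)), (-20, np.float64(725.6)), (20, np.float64(726.6)), (60, np.float64(727.4)), (100, np.float64(728.1)), (140, np.float64(729.4)), (180, np.float64(729.9))]
table [242.46947867 -30.71710292   1.0222807 ] [ 2.33062943e+02  5.51090455e+02 -2.35491068e-01]
```

```bash
cat >> h.py <<'E'
YAW=-0.022
def q(phi):
    a=(phi+np.pi/2)/2; return [np.cos(a),np.sin(a),0,0]
def best(p,phi):
    c=[]
    for k in(0,np.pi,-np.pi):
        s=solver.inverse_kinematics(p,q(phi+k))
        if s is not None: c.append((np.abs(np.array(s)-status.get_obs()['joint_positions']).max(),phi+k))
    return q(min(c)[1])
def say(t=''):
    o=status.get_obs(); print(t,round(o['time'],1),np.round(o['eef_pos'],1),'F',np.round(o['contact_force'],1),'gap',round(o['finger_gap'],1),'ff',np.round(o['finger_force'],1)); return o
E
python3 - <<'E'
from h import *
h=np.array([630,11]); o=best([*h,62],YAW)
robot.move_to([450,150,260],best([450,150,260],YAW)); robot.move_to([*h,170],o); robot.line_to([*h,64],f_stop=15); say('down')
robot.clamp(60); o0=say('clamp')
p=o0['eef_pos']; d=np.array([np.cos(YAW),np.sin(YAW),0])
hit=robot.line_to(list(p-d*165),velocity=60,f_stop=22); o1=say(f'pull {hit}'); print((np.array(o1['eef_pos'])-p)@d)
snap('top','top1');snap('scene','scene1')
E
```

```text
down 3.7 [630.9  11.2  65.6] F [-0.   0.7  0.2] gap 85.6 ff 0.0
clamp 4.4 [630.2  10.9  64.3] F [0.2 0.  0.7] gap 15.1 ff 61.0
pull True 6.7 [477.8  14.6  64.3] F [ 1.8 -0.2  1.8] gap 15.1 ff 61.9
-152.4769221512729
```

The sled hit its out-stop at 152 mm, as predicted. Releasing, then locating spigots and re-locating cups.

Run:
```python
from h import *
robot.release(); p=status.get_obs()['eef_pos']; robot.line_to([p[0],p[1],230])
robot.move_to([350,230,260],best([350,230,260],YAW)); say()
S=fix(snap('scene','scene2'));T=fix(snap('top','top2'));PS,PT=cloud(S),cloud(T)
for P in(PS,PT):
    print(*cups(P,[(450,317),(570,-326),(425,-335)]),sep='\n')
    for k in(1,0,-1):
        c=np.array([608,13])+k*100*np.array([.022,1])
        for a,b in((32,46),(70,95)):
            Q=blob(P,c,48,a,b); print(k,a,len(Q),circ(Q) if len(Q) else '',np.median(Q,0).round(1))
    Q=blob(P,(478,14),60,88,102); print('handle',len(Q),cv2.minAreaRect(Q[:,:2].astype(np.float32)) if len(Q) else '')
a=cv2.resize(cv2.imread('pics/top2.png')[130:280,200:400],(800,600));cv2.imwrite('pics/crop2.png',a)
```

```text
9.7 [350.4 229.5 259.5] F [-0.2 -0.8 -0. ] gap 85.3 ff 0.0
(152, array([451.7, 317.1,  27.6]), array([450.9, 315.1,  87.9]))
(323, array([ 571. , -326.8,   26. ]), array([ 569.8, -327.4,   88.7]))
(369, array([ 425.8, -336.9,   26. ]), array([ 425. , -337.7,   88.3]))
1 32 322 [609.6 112.5  47.7] [598.3  94.   40.5]
1 70 150 [610.5 108.1  23. ] [609.  105.8  82.3]
0 32 356 [608.4  12.4  47.4] [594.5  -5.9  40.5]
0 70 173 [608.2  11.2  24.1] [606.4   5.6  82. ]
-1 32 412 [605.5 -87.1  47.8] [ 591.  -105.7   40.6]
-1 70 193 [606.8 -89.9  23.8] [603.2 -92.9  82.3]
handle 153 ((479.2565002441406, 12.759082794189453), (89.64762115478516, 16.556032180786133), 88.99336242675781)
(319, array([449. , 318.2,  26.1]), array([449., 318.,  88.]))
(309, array([ 570.5, -323.7,   26.2]), array([ 569.1, -323.6,   87.3]))
(318, array([ 424.2, -334.4,   25.8]), array([ 424.6, -334. ,   87.4]))
1 32 640 [610.2 113.   48. ] [605.  109.8  39.7]
1 70 225 [609.4 112.6  22.8] [608.2 111.2  83. ]
0 32 658 [608.3  13.   47.9] [605.1  12.9  39.7]
0 70 222 [606.8  12.7  22.9] [605.2  12.4  82.5]
-1 32 638 [605.7 -86.4  47.9] [600.8 -86.4  39.5]
-1 70 215 [604.2 -86.6  22.8] [602.3 -86.3  82.3]
handle 211 ((476.8899230957031, 15.76430892944336), (89.76124572753906, 12.843088150024414), 89.54537200927734)
```

View pics/crop2.png

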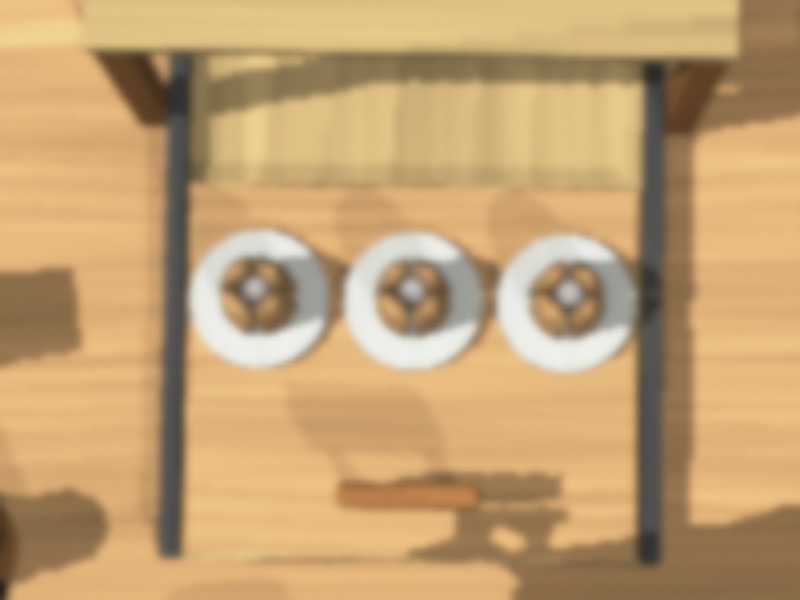

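The three collars show at crop (258,298), (411,300) and (565,303), and both views agree to about 2 mm. First cup goes to the left spigot.

```bash
cat >> h.py <<'E'
SP=[(608.7,111.8),(607.7,12.2),(605.5,-87.3)]
def find(c,tag,r=75):
    res=[]
    for n in('scene','top'):
        P=cloud(fix(snap(n,n+tag)))
        w=blob(P,c,r,80,98)
        if len(w)>40: res.append(cups(P,[np.median(w,0)[:2]],40)[0])
    print(res); return np.mean([x[1][:2] for x in res],0)
def pick(xy,phi=YAW,zt=57):
    o=best([*xy,zt],phi); robot.move_to([*xy,190],o); robot.line_to([*xy,zt],f_stop=12); robot.clamp(90)
    g=say('clamp'); robot.line_to([g['eef_pos'][0],g['eef_pos'][1],190]); robot.dwell(.2); say('lifted'); return g['eef_pos'][2]
def place(sp,zg):
    o=best([*sp,195],YAW); robot.move_to([*sp,195],o); robot.dwell(.2); say('above')
    robot.line_to([*sp,zg+40+52],velocity=100)
    r=robot.line_to([*sp,zg+40-8],velocity=25,f_stop=30); x=say(f'pressed {r}'); print('rim over collar',x['eef_pos'][2]-zg-40)
def press(sp):
    robot.release(); p=status.get_obs()['eef_pos']; robot.line_to([p[0],p[1],185]); robot.clamp()
    robot.line_to([*sp,145]); r=robot.line_to([*sp,115],velocity=20,f_stop=28); say(f'top press {r}'); robot.line_to([*sp,190])
    robot.release()
E
python3 - <<'E'
from h import *
zg=pick(find((450,318),'3')); place(SP[0],zg); snap('scene','scene4')
E
```

```text
[(158, array([451.1, 316. ,  27.3]), array([450.8, 313.3,  87.8])), (333, array([449.2, 318.3,  26.1]), array([449. , 317.7,  87.4]))]
clamp 12.0 [451.2 317.7  58.4] F [ 0.9 -0.4  5. ] gap 50.0 ff 92.9
lifted 13.2 [450.7 317.4 188.7] F [ 0.6 -0.7 -0.4] gap 50.0 ff 93.2
above 14.4 [608.1 113.4 195.2] F [-0.9  1.3 -0.9] gap 49.8 ff 93.2
pressed False 17.6 [610.7 111.4  98.1] F [-3.6 -3.3 23. ] gap 49.9 ff 95.9
rim over collar -0.26296982717739326
```

View pics/scene4.png

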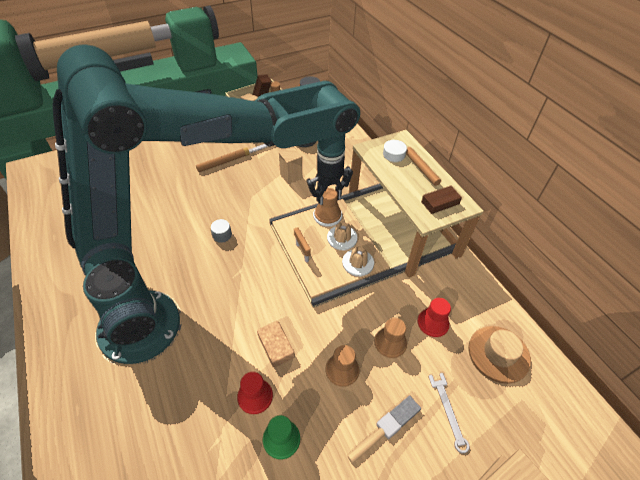

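Cup held on the left spigot at (328,208), rim on the collar at 23 N. I'll press the top to confirm, then do the next cup.

Run:
```python
from h import *
press(SP[0])
robot.move_to([350,0,260],best([350,0,260],YAW))
c=find((425,-336),'5'); find((570,-325),'5b')
zg=pick(c); place(SP[1],zg); press(SP[1])
robot.move_to([350,0,260],best([350,0,260],YAW)); snap('scene','scene6'); T=fix(snap('top','top6'))
for s in SP: Q=blob(cloud(T),s,48,100,150); print(len(Q),(circ(Q),np.median(Q,0).round(1)) if len(Q) else '')
```

```text
top press True 21.3 [612.6 111.7 127.8] F [-0.   0.2  4.4] gap 0.4 ff 2.2
[(369, array([ 425.6, -336.8,   26.1]), array([ 424.9, -337.5,   88.1])), (315, array([ 424.4, -334.3,   25.9]), array([ 424.6, -333.7,   87.1]))]
[(325, array([ 570.5, -327.4,   27. ]), array([ 570.1, -327.8,   88.4])), (313, array([ 569.1, -324.7,   26.1]), array([ 568.6, -323.4,   87.3]))]
clamp 26.7 [ 425.9 -336.4   58.4] F [-0.1 -0.3  5.5] gap 49.9 ff 92.8
lifted 28.0 [ 425.5 -336.   188.7] F [-0.5  0.2 -1.8] gap 50.1 ff 93.3
above 29.6 [607.6  10.9 195.1] F [ 0.1 -0.8 -0.9] gap 50.0 ff 93.3
pressed False 32.8 [609.2  11.9  98.2] F [-4.4 -0.8 23.7] gap 49.8 ff 96.3
rim over collar -0.2710499354673459
top press True 36.4 [611.7  12.  127.8] F [-0.7 -0.3  4. ] gap -0.0 ff 2.1
378 (array([614.3, 112.8,  26.5]), array([611.7, 111.3, 126.9]))
369 (array([611.5,  12.7,  25.8]), array([610.5,  11.6, 127. ]))
0
```

```bash
sleep 0
```

```text
(no output)
```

View pics/scene6.png

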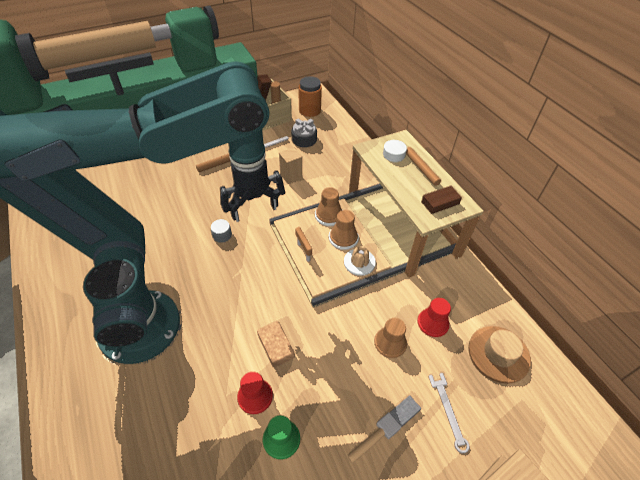

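Two cups are seated with tops at 127–128 mm. The sled may have crept in about 3 mm, so I'll re-measure the third spigot before the last cup.

Run:
```python
from h import *
P=cloud(load('top6')); print(circ(blob(P,SP[2],50,32,46)),circ(blob(P,SP[2],48,70,95))); Q=blob(P,(478,14),60,88,102); print(cv2.minAreaRect(Q[:,:2].astype(np.float32)))
s=circ(blob(P,SP[2],50,32,46))[:2]; s[0]-=0.3
c=find((570,-325),'7')
zg=pick(c); place(s,zg); press(s)
robot.move_to([350,0,260],best([350,0,260],YAW)); snap('scene','scene8'); T=fix(snap('top','top8'))
P=cloud(T)
for s in SP: Q=blob(P,s,48,100,150); print(len(Q),(circ(Q),np.median(Q,0).round(1)) if len(Q) else '')
Q=blob(P,(478,14),60,88,102); print(cv2.minAreaRect(Q[:,:2].astype(np.float32)) if len(Q) else '')
cv2.imwrite('pics/crop8.png',cv2.resize(cv2.imread('pics/scene8.png')[140:320,240:480],(800,600)))
```

```text
[605.4 -87.3  49.9] [609.2 -86.8  23.3]
((483.1037902832031, 15.799528121948242), (89.96275329589844, 15.375919342041016), 89.09265899658203)
[(324, array([ 569.8, -326.6,   26.3]), array([ 570.3, -327.7,   88.8])), (313, array([ 570.1, -324. ,   26.2]), array([ 568.8, -324.3,   86.8]))]
clamp 41.9 [ 570.7 -325.9   58.7] F [-0.4 -0.5  5.3] gap 49.9 ff 92.7
lifted 43.1 [ 570.2 -325.6  188.4] F [-0.5 -0.  -3. ] gap 49.7 ff 93.3
above 44.3 [605.  -89.1 194.7] F [ 0.2 -0.6 -2.3] gap 49.8 ff 93.3
pressed False 47.4 [606.3 -87.9  98.4] F [-3.3  0.1 25.2] gap 50.1 ff 95.9
rim over collar -0.3033060983149696
top press True 51.0 [608.9 -87.5 127.8] F [ 0.5 -0.8  4. ] gap 0.1 ff 2.1
372 (array([613.8, 112.8,  26. ]), array([611.9, 111.2, 127.1]))
378 (array([611.8,  12.9,  26.5]), array([610. ,  11.8, 127.1]))
371 (array([609.1, -86.7,  26. ]), array([607.4, -86.3, 126.6]))
((480.76727294921875, 15.801319122314453), (89.86257934570312, 15.095377922058105), 89.47758483886719)
```

View pics/crop8.png

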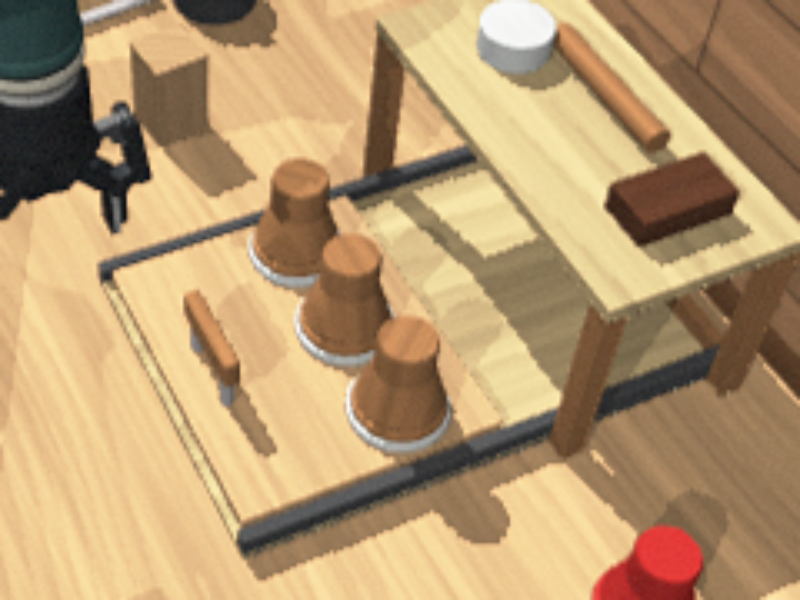

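All three cups sit rim-on-collar (crop (298,270), (345,350), (400,435)), tops at 127–128 mm. Now push in.

Run:
```python
from h import *
h=np.array([480,14.3]); o=best([*h,64],YAW)
robot.move_to([*h,170],o); robot.line_to([*h,64],f_stop=15); robot.clamp(70); o0=say('clamp')
p=np.array(o0['eef_pos']); d=np.array([np.cos(YAW),np.sin(YAW),0])
hit=robot.line_to(list(p+d*195),velocity=60,f_stop=22); o1=say(f'push {hit}'); print((np.array(o1['eef_pos'])-p)@d)
robot.dwell(.3); say()
snap('scene','scene9')
```

```text
clamp 55.8 [481.   14.3  64.6] F [2.9 0.6 1.7] gap 14.8 ff 69.4
push True 58.4 [657.4  10.   64.7] F [-4.9 -0.6  3.6] gap 15.2 ff 70.3
176.50804923397078
 58.7 [657.5  10.   64.7] F [-5.4 -0.5  3.9] gap 15.1 ff 70.2
```

View pics/scene9.png

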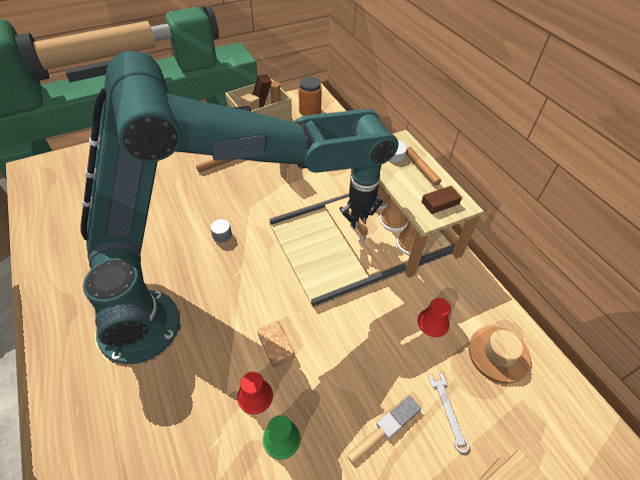

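Run:
```python
from h import *
robot.release(); p=status.get_obs()['eef_pos']; say('rel'); robot.line_to([p[0],p[1],215],velocity=100)
robot.move_to([400,200,280],best([400,200,280],YAW)); say()
S=fix(snap('scene','scene10'));T=fix(snap('top','top10'))
for P in map(cloud,(S,T)):
    Q=blob(P,(657,10),60,88,102); print('handle',len(Q),cv2.minAreaRect(Q[:,:2].astype(np.float32)))
P=cloud(S)
for y in(108,8,-92):
    Q=blob(P,(787,y),50,110,150); print(len(Q),Q[:,2].max().round(1) if len(Q) else '')
cv2.imwrite('pics/crop10.png',cv2.resize(S['frame'][130:310,260:500,::-1],(800,600)))
```

```text
rel 59.5 [658.2  10.1  64.8] F [0.8 0.5 0.4] gap 85.6 ff 0.0
 62.3 [400.7 199.6 279.6] F [-0.3 -0.2 -0.7] gap 85.4 ff 0.0
handle 150 ((658.136962890625, 8.16156005859375), (91.01377868652344, 17.355106353759766), 87.16887664794922)
handle 231 ((656.961181640625, 11.71774673461914), (85.45980834960938, 16.67552947998047), 89.50608825683594)
46 129.2
54 130.1
61 129.9
```

View pics/crop10.png

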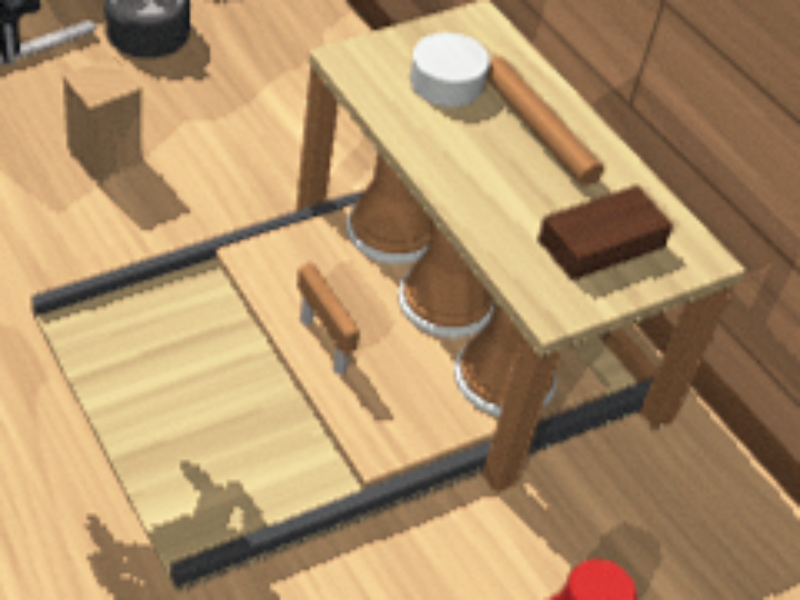

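The sled is fully in: the handle travelled 180 mm between the stops and is 70 mm in front of the shelf edge. All three cups are home on their collars, and the blank is untouched.

```bash
python3 -c "
from h import *
print(job.finish_job())"
```

```text
the job is handed in; nothing more can be done
None
```

The job is done and handed in: all three wooden cups are pressed home on their own spigots, the loaded sled is pushed fully back under the shelf, and the blank was left where it stood.

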